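# Pack the ashing kit tray

## Robot

A 6-joint arm with a two-finger parallel gripper is mounted at the origin on a cart in front of the work surface, level with it; the furniture and walls round the work are solid. World frame = base frame: x ahead of the robot, y to its left, z up, the work surface at z = 0. Lengths are in m, angles in rad, forces in N, time in s.
With the tool pointing down it reaches from about 0.25 to 0.775 m from the base axis. Payload 4 kg.
Tool frame: the origin (TCP) lies between the finger pads; the fingertips stand 25 mm ahead of it and the grasp point (between the pads) lies 6 mm ahead of it (robot.tip_reach is the z of the fingertips in the tool frame, in m); z points along the fingers, y is the line along which they close (so a half turn about z gives the same grasp; the last joint's range is limited). The gripper opens to 94 mm and grips with 3 to 60 N. Pads are 16 mm wide; open, the fingers measure 119 mm over their backs; the gripper's body (75 mm by 177 mm) begins 78 mm behind the grasp point.
Start: joints at [1.025, 0.087, 1.371, -0, 1.684, -0.103], TCP at [0.236, 0.497, 0.231] pointing down, gripper open.
Joint ranges: [-3.1, 3.1], [-0.76, 2.03], [0.27, 2.55], [-1.08, 4.22], [0.17, 2.65], [-2.57, 2.57]. Speed limits (rad/s): [2.79, 2.79, 3.14, 3.14, 3.14, 3.14].

## Interface

Orientations are given as [roll, pitch, yaw] about the fixed x, y, z axes, in that order (R = Rz(yaw) Ry(pitch) Rx(roll)).
In Python, from bench import robot gives the robot as it stands. The module is installed in compiled form; this text tells all that it offers.
- The arm moves only by the shell command python3 -m handwheel 'ROWS'. ROWS is JSON, a list of rows, each a list of 3 entries, a list of its own where there are three numbers: the turn, a rotation vector about the world's x, y, z in units of 90 degrees (1.0 is 90 degrees), then the shift along the world's x, y, z in units of 0.05 m (1.0 is 0.05 m), then the closure, from 0 (fully open) to 1 (shut). A call has 1 to 5 rows; each row shifts and turns the commanded pose from where the row before left it; what a row does not reach is not made up. A row lasts 1/10 s, in which the tool goes at most 50 mm and 8.59 degrees, less where a joint would pass 70% of its speed; a pose out of reach is approached as far as the arm can. A call with a number of a shift or a turn outside -1 to 1 is refused whole. A call with a gripper value outside its range is refused whole. The fingers move at their own pace and stop on an object; the grip force is fixed at half the most. Time passes only in rows, so rows that do not move let the fingers close. It gives the time, the measured TCP pose, the force, the opening and the grip force at its end, in the units of the state.
- robot.get_obs(): the state, without advancing time (a new reading comes with each control period).
- robot.snapshot(name): name is "side" or "top"; returns (picture, depth): 400x640x3 uint8, red, green, blue; 400x640 float32, m along the optical axis (not along the pixel's ray), 0 where there is no reading.
- robot.calibration(name): a dict with "mtx" (3x3 intrinsics, pixels), "extrinsics" (4x4, takes a point from camera to world coordinates). Camera axes: x right, y down, z forward; pixel columns grow to the right and rows downward; lengths in m; the calibration is good to about 2 mm. A picture is of the moment at which its call begins. calibration takes no time and is no camera call.
- robot.close_job(): hands the job in; it is judged then, once.
Trained networks look in the newest picture that a camera, given by its name, has taken for a name from the list of things; names that differ only in an ending like _2 or _b are one class to them, and where a whole thing is asked for, a point or a joint stands for the part that bears it (a point fixed in the world has none). Each returns a list of dicts, best first, with "p" (0 to 1); they miss things now and then, are a little off and sometimes report something else, mostly with a low value. They report only what shows in the picture. A call takes as long as a camera call. They do not tell look-alikes from the thing itself.
- robot.boxes_of(query, camera): "bbox" ([left, top, right, bottom] in pixels, round what is visible of it).
The state is a dict: "time": time; "joint_positions": joint angles; "qvel": joint speeds; "joint_torque": joint torques, N m; "tool_pos": TCP position; "ee_rot": TCP orientation; "wrist_force": force on the tool from outside, world axes, zero at the start; "wrist_torque": the same for the moment, N m; "width": finger opening in m; "finger_force": force on a finger pad.
Only numpy, scipy, OpenCV 4.12 (cv2) and the standard library are available. Lean on these libraries where they do the work, as an engineer would, in place of code of your own. Each camera call takes 0.05 s, during which the arm holds its last target. There are 200 camera calls.

## Task

Pack the ashing kit in the tray with the three dark recesses: stand the wide capped vial in the square recess, lay the short stirring bar flat in the oblong one, and seat the conical crucible upright in the round one; only once it sits there, put the lid centred and level on the crucible. The shallow dish, the thin vial and the long stirring bar are not part of the kit: leave them where they are.

Things in the scene. Friction and masses are not known exactly. Their poses are not given: they have to be found in the camera images.
- crucible_center (a point): White porcelain crucible, open on top, standing on the bench: a cone 24 mm wide at the foot, 44 mm at the rim, 36 mm high, about 40 g. The point is on its axis, half-way up (18 mm above its foot); z up along its axis.
- lid_center (a point): White porcelain lid of the crucible, lying on the bench knob up: a disc 46 mm in diameter, 4 mm thick at the edge and rising to 7.5 mm at the middle, with a straight round knob 16 mm in diameter on top, 22 mm high in all, 20 g; flat underneath. The point is on its axis 11 mm above its underside, at the knob's lower part; z up.
- vial_center (a point): Wide sample vial, upright: clear glass body 23 mm in diameter, 40 mm high, with some pale powder fixed inside and a white screw cap 20 mm in diameter; 52 mm high in all, about 25 g. The point is on its axis half-way up (26 mm above its foot); z up.
- short_bar_center (a point): Short white stirring bar lying on the bench, 38 mm long and 8 mm thick, 12 g. The point is its centre (4 mm above the bench); its y axis runs along the bar.
- dish_center (a point): Shallow white porcelain dish, not part of the kit: 60 mm wide at the rim, 38 mm at the foot, 22 mm high, loose. The point is on its axis half-way up; z up.
- thin_vial_center (a point): Thin vial with a white cap, upright, not part of the kit: 17 mm in diameter, 64 mm high, loose. The point is on its axis half-way up; z up.
- long_bar_center (a point): Long white stirring bar lying on the bench, not part of the kit: 70 mm long, 9 mm thick, loose. The point is its centre; its y axis runs along the bar.
- round_nest_floor (a point): A grey plastic insert 74 mm square, fixed in the aluminium kit tray (92 x 252 mm, rim 10 mm high, fixed to the bench) beside the other two inserts, 77 mm apart in a row, in any order. Its top is 15 mm above the bench; in it is a dark-floored round, 54 mm wide recess 6 mm deep. This point is the centre of the recess floor (9 mm above the bench), z up, x across the tray, y along the row. The crucible belongs here.
- square_nest_floor (a point): A grey plastic insert 74 mm square, fixed in the aluminium kit tray (92 x 252 mm, rim 10 mm high, fixed to the bench) beside the other two inserts, 77 mm apart in a row, in any order. Its top is 15 mm above the bench; in it is a dark-floored square, 42 x 42 mm recess 6 mm deep. This point is the centre of the recess floor (9 mm above the bench), z up, x across the tray, y along the row. The wide vial belongs here.
- oblong_nest_floor (a point): A grey plastic insert 74 mm square, fixed in the aluminium kit tray (92 x 252 mm, rim 10 mm high, fixed to the bench) beside the other two inserts, 77 mm apart in a row, in any order. Its top is 15 mm above the bench; in it is a dark-floored oblong, 44 mm in x by 62 mm in y recess 6 mm deep. This point is the centre of the recess floor (9 mm above the bench), z up, x across the tray, y along the row. The short stirring bar belongs here.
There are look-alikes about, which are no part of the job. Of the things that look like the part that bears crucible_center, the smallest one is meant.

How it is judged:
On the way, in this order (a step that is already met when the one before it is completed fails the run):
1. the crucible is seated upright in the round recess (z of crucible_center in the frame of round_nest_floor between 0.014 and 0.022 m and horizontal distance between crucible_center and round_nest_floor below 0.016 m and angle between crucible_center's own z axis and vertical below 0.12 rad), for 0.2 s.
2. the lid is on the seated crucible (all of step 1 and z of lid_center in the frame of crucible_center between 0.025 and 0.033 m and horizontal distance between lid_center and crucible_center below 0.01 m and angle between lid_center's own z axis and vertical below 0.12 rad), for 0.2 s.
At the end, for the whole second after the job is handed in: Crucible upright on the round recess floor (16 mm of centre), lid level on it (10 mm), wide vial upright on the square recess floor (15 mm), short bar flat on the oblong recess floor (20 mm each way); dish, thin vial, long bar within 25 mm of their start, dish and vial upright; all at rest (all of step 2 and z of vial_center in the frame of square_nest_floor between 0.022 and 0.03 m and horizontal distance between vial_center and square_nest_floor below 0.015 m and angle between vial_center's own z axis and vertical below 0.12 rad and z of short_bar_center in the frame of oblong_nest_floor between 0.001 and 0.0065 m and x of short_bar_center in the frame of oblong_nest_floor between -0.02 and 0.02 m and y of short_bar_center in the frame of oblong_nest_floor between -0.02 and 0.02 m and distance of each of dish_center, thin_vial_center, long_bar_center from where it was at the start of the episode below 0.025 m and angle between each of dish_center, thin_vial_center's own z axis and vertical below 0.3 rad and linear speed of each of crucible, lid, vial, short_bar below 0.02 m/s); the robot touches nothing.
It fails at once if the dish, the thin vial or the long bar is displaced by more than 25 mm (distance of any of dish_center, thin_vial_center, long_bar_center from where it was at the start of the episode above 0.025 m).
It also fails if it takes over 122 s, if anything falls off the work surface, if the arm or the gripper's body presses on something with over 40 N, if the wrist force passes 120 N, or if a joint passes its speed limit or range.

## Working session

There is one attempt and no reset: what is moved stays moved. The work goes in short steps, Python scripts to look and compute and a shell command to move; the robot and the scene stay as the last step left them, time stands still between calls to the robot, and variables do not carry over. Pictures are saved under pics/ and viewed, at most 14 in all, crops included, and the job is handed in when it is done.

```bash
mkdir -p pics; python3 - <<'E'
from bench import robot
import cv2,numpy as np
for n in("top","side"):
    p,d=robot.snapshot(n); cv2.imwrite(f"pics/{n}0.png",p[:,:,::-1]); np.save(f"{n}0.npy",d)
    c=robot.calibration(n); print(n,np.round(c["mtx"],1).tolist(),np.round(c["extrinsics"],3).tolist())
    for q in["crucible_center","lid_center","vial_center","short_bar_center","dish_center","thin_vial_center","long_bar_center","round_nest_floor","square_nest_floor","oblong_nest_floor"]:
        try: print(q,[(np.round(b["bbox"]).astype(int).tolist(),round(b["p"],2)) for b in robot.boxes_of(q,n)][:5])
        except Exception as e: print(q,e)
print(robot.get_obs())
E
```

```text
top [[473.9, 0.0, 320.2], [0.0, 473.9, 200.4], [0.0, 0.0, 1.0]] [[-0.026, -0.995, 0.092, 0.431], [-1.0, 0.024, -0.019, 0.04], [0.017, -0.093, -0.996, 1.414], [0.0, 0.0, 0.0, 1.0]]
crucible_center [([183, 201, 198, 217], 0.73), ([207, 169, 228, 186], 0.71), ([180, 149, 200, 170], 0.67)]
lid_center [([186, 236, 202, 252], 0.51)]
vial_center []
short_bar_center []
dish_center [([316, 232, 337, 251], 0.83)]
thin_vial_center []
long_bar_center []
round_nest_floor [([428, 182, 459, 211], 0.82)]
square_nest_floor [([381, 197, 408, 229], 0.84)]
oblong_nest_floor [([402, 189, 435, 219], 0.93)]
side [[506.0, 0.0, 313.9], [0.0, 506.0, 192.7], [0.0, 0.0, 1.0]] [[-1.0, -0.007, -0.002, 0.555], [-0.003, 0.586, -0.81, 1.07], [0.007, -0.81, -0.586, 0.812], [0.0, 0.0, 0.0, 1.0]]
crucible_center [([232, 298, 264, 328], 0.91), ([305, 299, 324, 324], 0.78), ([259, 265, 291, 299], 0.61)]
lid_center [([359, 312, 378, 328], 0.9)]
vial_center [([302, 186, 317, 206], 0.46)]
short_bar_center [([305, 260, 308, 276], 0.47)]
dish_center [([346, 194, 369, 208], 0.81)]
thin_vial_center [([351, 207, 358, 233], 0.54)]
long_bar_center []
round_nest_floor [([295, 132, 324, 144], 0.64)]
square_nest_floor []
oblong_nest_floor []
{'time': 1.1, 'joint_positions': array([ 1.02490097e+00,  8.71801508e-02,  1.37069970e+00, -7.45900084e-06,
        1.68361635e+00, -1.03111056e-01]), 'qvel': array([-0.00321048,  0.00063059, -0.00035683, -0.00106722, -0.00112474,
       -0.00040521]), 'joint_torque': array([ 6.86667063e-04, -3.40060759e+01, -3.02597594e+01,  7.18656345e-02,
        2.39197706e-02,  1.54618300e-05]), 'tool_pos': array([0.23566795, 0.49696148, 0.23051689]), 'ee_rot': array([3.14149748e+00, 1.72996714e-05, 2.69880751e+00]), 'wrist_force': array([-0.30621615, -0.16831235, -0.51538405]), 'wrist_torque': array([ 0.02376655, -0.04440666,  0.02652162]), 'finger_force': 0.0, 'width': 0.09413064377381117}
```

View pics/top0.png

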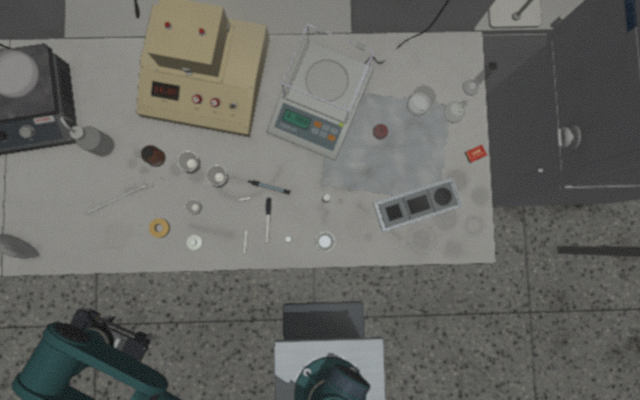

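View pics/side0.png

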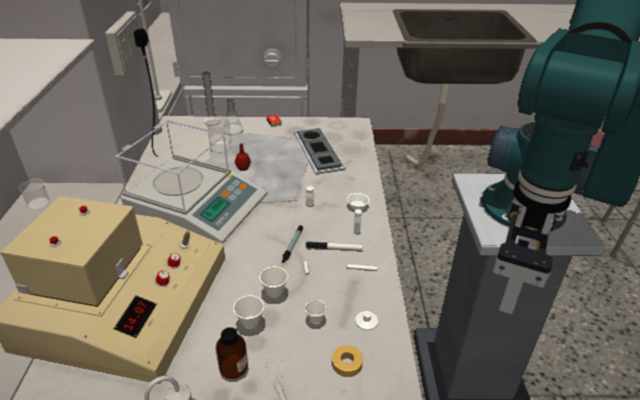

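The top view shows three crucible-like things, at (190,160), (217,177) and (194,208). The last is the smallest, as the side view also shows at (315,312), so it fits. I'll confirm it in a crop and measure from both cameras.

```bash
cat > h.py <<'E'
import numpy as np,cv2
from bench import robot
def cloud(n,d):
    c=robot.calibration(n);K=c["mtx"];T=c["extrinsics"]
    v,u=np.mgrid[0:400,0:640];P=np.stack([(u-K[0,2])/K[0,0]*d,(v-K[1,2])/K[1,1]*d,d],-1)
    W=P@T[:3,:3].T+T[:3,3];W[d==0]=np.nan;return W
def ray(n,u,v,z):
    c=robot.calibration(n);K=c["mtx"];T=c["extrinsics"]
    r=T[:3,:3]@np.linalg.inv(K)@[u,v,1];o=T[:3,3];return (o+r*(z-o[2])/r[2])
def proj(n,p):
    c=robot.calibration(n);T=np.linalg.inv(c["extrinsics"]);q=c["mtx"]@(T[:3,:3]@p+T[:3,3]);return q[:2]/q[2]
E
python3 - <<'E'
from h import *
A=cv2.imread("pics/top0.png")
a=cv2.resize(A[145:260,170:350],None,fx=4.4,fy=4.4,interpolation=cv2.INTER_CUBIC)
cv2.imwrite("pics/c1.png",a)
B=cv2.imread("pics/side0.png")
b=cv2.resize(B[120:345,225:385],(427,600),interpolation=cv2.INTER_CUBIC)
t=cv2.resize(A[170:240,370:465],(370,273),interpolation=cv2.INTER_CUBIC)
o=np.zeros((600,800,3),np.uint8);o[:,:427]=b;o[:273,430:]=t;cv2.imwrite("pics/c2.png",o)
W={n:cloud(n,np.load(n+"0.npy")) for n in("top","side")}
for nm,u,v,z in[("cruc",194,207,.036),("cr2",217,175,.04),("cr3",190,159,.04),("lid",194,241,.02),("wvial",326,197,.05),("tvial",288,238,.06),("dish",326,241,.02),("sbar",244,198,.006),("lbar",246,240,.006),("tray",418,205,.01)]:
    p=ray("top",u,v,z);print(nm,p.round(3),end=" ")
    for n in W:
        w=W[n].reshape(-1,3);m=(np.hypot(*(w[:,:2]-p[:2]).T)<.045);q=w[m]
        f=np.median(q[:,2]);h=q[q[:,2]>(.02 if z>.01 else .005)]
        print(n,"floor",f.round(4),"n",len(h),"max",(h[:,2].max().round(3),((h.min(0)+h.max(0))/2).round(3),h.mean(0).round(3),np.ptp(h,0).round(3)) if len(h) else "",end=" ")
    print()
E
```

```text
cruc [0.549 0.38  0.036] top floor 0.0014 n 90 max (np.float64(0.043), array([0.552, 0.386, 0.032]), array([0.553, 0.389, 0.031]), array([0.041, 0.041, 0.023])) side floor 0.0008 n 241 max (np.float64(0.039), array([0.551, 0.387, 0.03 ]), array([0.55 , 0.383, 0.029]), array([0.042, 0.046, 0.019])) 
cr2 [0.64  0.312 0.04 ] top floor 0.0038 n 213 max (np.float64(0.058), array([0.639, 0.312, 0.039]), array([0.643, 0.317, 0.04 ]), array([0.06 , 0.059, 0.038])) side floor 0.0103 n 530 max (np.float64(0.053), array([0.638, 0.315, 0.037]), array([0.639, 0.31 , 0.038]), array([0.059, 0.063, 0.033])) 
cr3 [0.689 0.39  0.04 ] top floor 0.0038 n 211 max (np.float64(0.056), array([0.683, 0.394, 0.038]), array([0.688, 0.402, 0.039]), array([0.057, 0.058, 0.036])) side floor 0.0133 n 598 max (np.float64(0.053), array([0.681, 0.398, 0.036]), array([0.683, 0.392, 0.038]), array([0.06 , 0.061, 0.033])) 
lid [0.45  0.384 0.02 ] top floor 0.0015 n 17 max (np.float64(0.029), array([0.447, 0.386, 0.025]), array([0.448, 0.386, 0.023]), array([0.012, 0.012, 0.009])) side floor 0.0005 n 39 max (np.float64(0
[... 1224 characters left out ...]
ay([0.591, 0.241, 0.009]), array([0.574, 0.242, 0.008]), array([0.046, 0.043, 0.007])) 
lbar [0.449 0.234 0.006] top floor 0.0009 n 101 max (np.float64(0.015), array([0.447, 0.234, 0.01 ]), array([0.445, 0.237, 0.008]), array([0.071, 0.083, 0.01 ])) side floor -0.0 n 90 max (np.float64(0.011), array([0.446, 0.241, 0.008]), array([0.446, 0.241, 0.008]), array([0.067, 0.017, 0.006])) 
tray [ 0.54  -0.279  0.01 ] top floor 0.0118 n 648 max (np.float64(0.025), array([ 0.54 , -0.28 ,  0.015]), array([ 0.541, -0.28 ,  0.012]), array([0.09 , 0.088, 0.02 ])) side floor 0.0117 n 332 max (np.float64(0.018), array([ 0.541, -0.28 ,  0.012]), array([ 0.542, -0.282,  0.012]), array([0.087, 0.086, 0.013]))
```

View pics/c1.png

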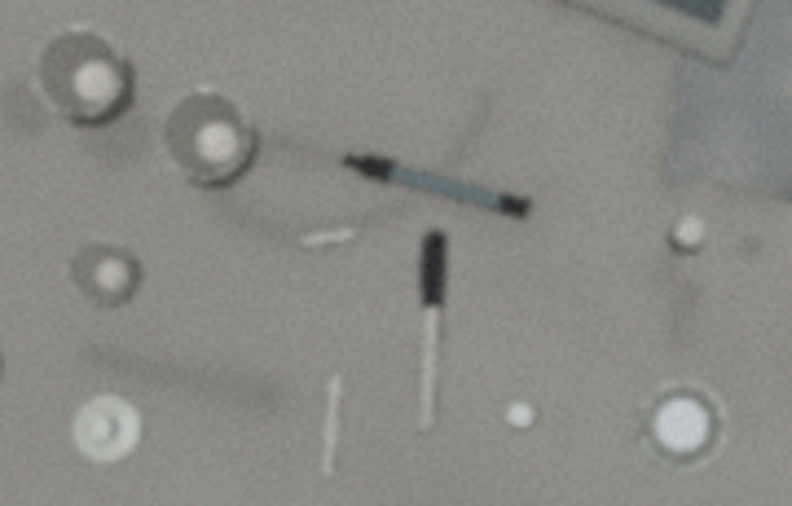

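View pics/c2.png

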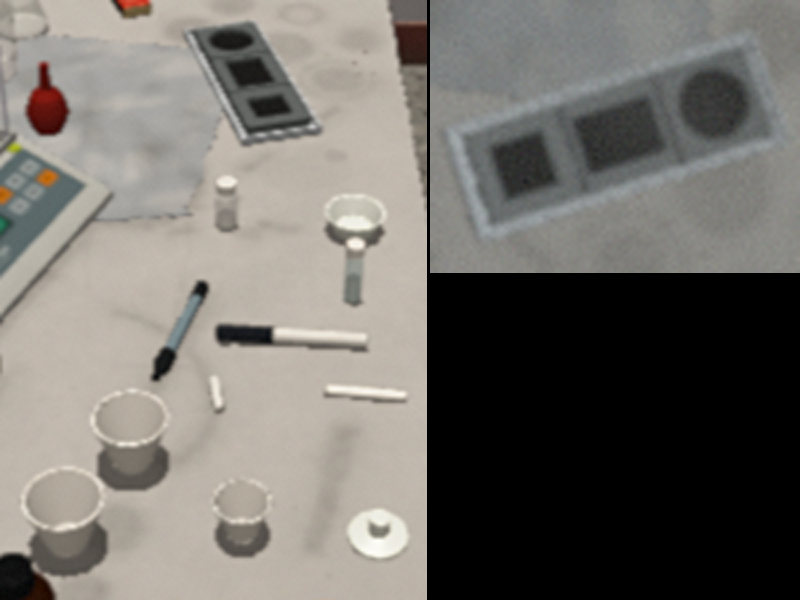

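The crops confirm it. The crucible at top (194,207) / side (315,309) is about 42 mm wide, and the other two, at (190,160) and (217,177), are about 60 mm, so the first is the one meant. The other positions in the top view are:
- Lid at (194,242).
- Short bar at (244,199).
- Wide vial at (326,197).
- Nests: square (394,212), oblong (418,204), round (443,196).

```bash
python3 - <<'E'
from h import *
pts={"cruc rim":(.036,(193.8,206.7),(315.6,308)),"lid knob":(.021,(193.5,241.9),(367,314.4)),"lid disc":(.004,(193.7,241.9),(366.6,320)),"vial cap":(.052,(326.2,196.9),(310,188.6)),
"round":(.012,(442.7,196.2),(312,134.6)),"obl":(.012,(418.4,204.4),(318.7,146.6)),"sq":(.012,(393.7,212.4),(325.8,159.3))}
for k,(z,t,s) in pts.items(): print(k,ray("top",*t,z)[:2].round(4),ray("side",*s,z)[:2].round(4))
for n in("top","side"):
    g=cv2.imread(f"pics/{n}0.png").astype(int)
    # nests: dark blobs
    r={"top":(375,175,465,235),"side":(290,120,350,178)}[n]
    m=np.zeros(g.shape[:2],np.uint8);x0,y0,x1,y1=r;m[y0:y1,x0:x1]=(g[y0:y1,x0:x1].max(2)<62)
    _,_,st,ce=cv2.connectedComponentsWithStats(m)
    for s,c in zip(st[1:],ce[1:]):
        if s[4]>30: print(n,"nest",s[4],c.round(1),ray(n,*c,.010)[:2].round(4))
    # white things: bar
    for nm,r in{"sbar":{"top":(235,190,254,207),"side":(298,256,314,280)}[n],"vial":{"top":(318,189,336,206),"side":(300,183,320,192)}[n]}.items():
        x0,y0,x1,y1=r;a=g[y0:y1,x0:x1].min(2);t=(a.max()+np.median(a))/2;ys,xs=np.nonzero(a>t)
        c=np.array([xs.mean()+x0,ys.mean()+y0]);z=.005 if nm=="sbar" else .05
        w,v=np.linalg.eigh(np.cov(xs,ys));d=v[:,1];P=ray(n,*c,z);D=ray(n,*(c+6*d),z)-ray(n,*(c-6*d),z)
        print(n,nm,len(xs),c.round(1),P[:2].round(4),"ang",np.degrees(np.arctan2(D[1],D[0])).round(1))
E
```

```text
cruc rim [0.5494 0.3803] [0.5485 0.3893]
lid knob [0.4477 0.3851] [0.4454 0.3918]
lid disc [0.4479 0.3887] [0.4451 0.3918]
vial cap [ 0.567  -0.0045] [0.5631 0.0022]
round [ 0.5646 -0.354 ] [ 0.5598 -0.3526]
obl [ 0.5418 -0.28  ] [ 0.5387 -0.2778]
sq [ 0.5198 -0.2052] [ 0.518  -0.2045]
top nest 165 [442.9 195.7] [ 0.5662 -0.3552]
top nest 216 [417.3 204.6] [ 0.5415 -0.2772]
top nest 161 [393.6 211.9] [ 0.5215 -0.2054]
top sbar 20 [244.6 198.2] [0.5736 0.2373] ang 96.5
top vial 27 [326.4 196.7] [ 0.5676 -0.0052] ang 145.1
side nest 94 [311.2 134.8] [ 0.5625 -0.3549]
side nest 131 [318.1 146.7] [ 0.5406 -0.2804]
side nest 92 [325.6 159.4] [ 0.5186 -0.2071]
side nest 32 [328.8 166.8] [ 0.5099 -0.1666]
side sbar 25 [305.5 265.8] [0.5711 0.2383] ang 98.0
side vial 23 [309.7 187.6] [ 0.564  -0.0052] ang 8.4
```

```bash
python3 -m handwheel '[[[0,0,0],[0.6,-0.2,-0.1],0.3],[[0,0,0],[0.6,-0.2,-0.1],0.3],[[0,0,0],[0.6,-0.2,-0.1],0.3],[[0,0,0],[0.6,-0.2,-0.1],0.3],[[0,0,0],[0.6,-0.2,-0.1],0.3]]'; python3 -m handwheel '[[[0,0,0],[0.6,-0.2,-0.2],0.3],[[0,0,0],[0.6,-0.2,-0.2],0.3],[[0,0,0],[0.6,-0.2,-0.3],0.3],[[0,0,0],[0.6,-0.2,-0.3],0.3],[[0,0,0],[0.6,-0.2,-0.3],0.3]]'; python3 -m handwheel '[[[0,0,0],[0.2,-0.2,0],0.3],[[0,0,0],[0,0,0],0.3],[[0,0,0],[0,0,0],0.3]]'
```

```text
time: 1.6
tool_pos: [0.3868, 0.4465, 0.2054]
ee_rot: [3.141, 0.0, 2.699]
wrist_force: [-0.4, 0.1, -0.7]
width: 0.0658
finger_force: 0.0
time: 2.1
tool_pos: [0.5369, 0.3965, 0.1399]
ee_rot: [3.141, -0.0, 2.699]
wrist_force: [-1.1, 0.6, -0.7]
width: 0.0654
finger_force: 0.0
time: 2.4
tool_pos: [0.5453, 0.3875, 0.1417]
ee_rot: [3.14, -0.0, 2.699]
wrist_force: [-0.6, 0.1, 0.5]
width: 0.066
finger_force: 0.0
```

```bash
python3 -m handwheel '[[[0,0,0],[0.08,-0.03,-0.4],0.3],[[0,0,0],[0,0,-0.4],0.3],[[0,0,0],[0,0,-0.4],0.3],[[0,0,0],[0,0,-0.4],0.3],[[0,0,0],[0,0,-0.2],0.3]]'; python3 -m handwheel '[[[0,0,0],[0,0,-0.2],0.3],[[0,0,0],[0,0,0],0.3]]'
python3 - <<'E'
from h import *
o=[]
for n,(x0,y0,x1,y1) in{"top":(160,150,240,260),"side":(250,230,400,350)}.items():
    p,d=robot.snapshot(n);o.append(cv2.resize(p[y0:y1,x0:x1,::-1],(400,int(400*(y1-y0)/(x1-x0))),interpolation=cv2.INTER_CUBIC)[:550])
h=max(x.shape[0] for x in o);cv2.imwrite("pics/g1.png",np.hstack([np.pad(x,((0,h-x.shape[0]),(0,0),(0,0))) for x in o]))
E
```

```text
time: 2.9
tool_pos: [0.5477, 0.3864, 0.05]
ee_rot: [-3.141, -0.001, 2.701]
wrist_force: [-0.5, 0.5, 0.4]
width: 0.0658
finger_force: 0.0
time: 3.1
tool_pos: [0.5486, 0.3857, 0.0398]
ee_rot: [-3.141, -0.001, 2.7]
wrist_force: [-0.5, -0.5, -0.4]
width: 0.0657
finger_force: 0.0
```

View pics/g1.png

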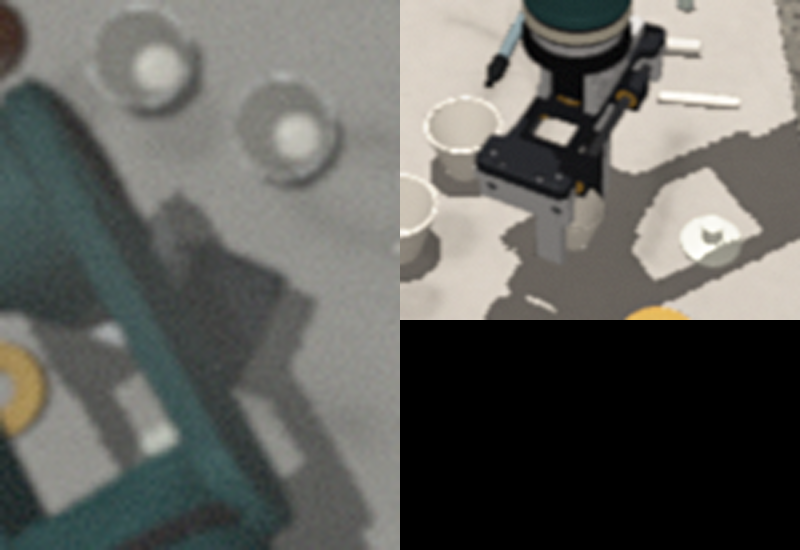

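The side picture shows the fingers astride the crucible, with the near finger at (550,235) and the crucible behind it at (585,220). I'll close and lift a little.

```bash
python3 -m handwheel '[[[0,0,0],[0,0,0],0.6],[[0,0,0],[0,0,0],0.6],[[0,0,0],[0,0,0],0.6],[[0,0,0],[0,0,0],0.6],[[0,0,0],[0,0,0],0.6]]'; python3 -m handwheel '[[[0,0,0],[0,0,0.2],0.6],[[0,0,0],[0,0,0.3],0.6],[[0,0,0],[0,0,0.5],0.6],[[0,0,0],[0,0,0.5],0.6],[[0,0,0],[0,0,0],0.6]]'
```

```text
time: 3.7
tool_pos: [0.55, 0.3856, 0.0411]
ee_rot: [3.141, 0.001, 2.699]
wrist_force: [0.2, 0.0, 1.1]
width: 0.0409
finger_force: 30.0
time: 4.2
tool_pos: [0.5522, 0.387, 0.1221]
ee_rot: [3.133, 0.006, 2.699]
wrist_force: [-0.1, 0.0, -0.1]
width: 0.0408
finger_force: 30.0
```

```bash
python3 -m handwheel '[[[0,0,0],[0,-0.6,0.4],0.6],[[0,0,0],[0,-0.6,0.4],0.6],[[0,0,0],[0,0,0],0.6],[[0,0,0],[0,0,0],0.6]]'
python3 - <<'E'
from h import *
p,d=robot.snapshot("side");o=robot.get_obs();t=o["tool_pos"];u,v=proj("side",t-[0,0,.006]).astype(int);print(u,v,t)
cv2.imwrite("pics/g2.png",cv2.resize(p[v-45:v+45,u-60:u+60,::-1],None,fx=6,fy=6,interpolation=cv2.INTER_CUBIC))
E
```

```text
time: 4.6
tool_pos: [0.5498, 0.3252, 0.1556]
ee_rot: [3.14, 0.0, 2.698]
wrist_force: [-0.6, 0.7, -0.5]
width: 0.0411
finger_force: 30.0
315 244 [0.54928821 0.32561839 0.15462631]
```

View pics/g2.png

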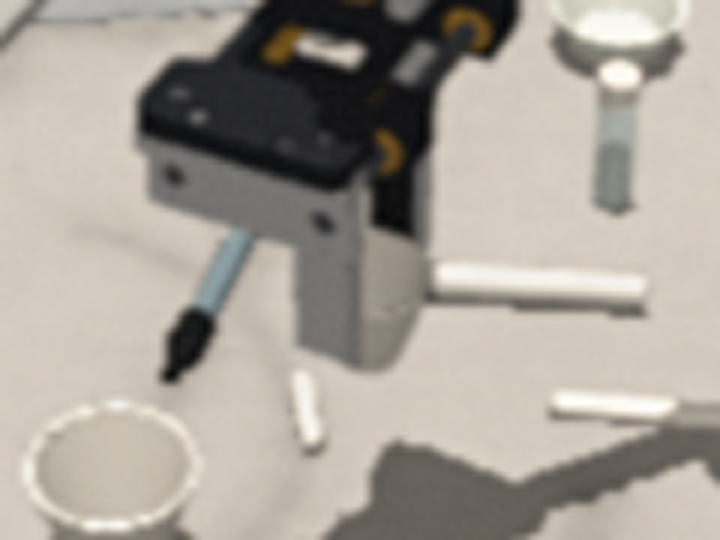

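The crucible hangs upright and centred between the pads, at crop (390,300). Next I carry it over the round nest.

```bash
python3 -m handwheel '[[[0,0,0],[0,-0.4,0],0.6],[[0,0,0],[0,-0.8,0],0.6],[[0,0,0],[0,-0.8,0],0.6],[[0,0,0],[0,-0.8,0],0.6],[[0,0,0],[0,-0.8,0],0.6]]'; python3 -m handwheel '[[[0,0,0],[0,-0.8,0],0.6],[[0,0,0],[0,-0.8,0],0.6],[[0,0,0],[0,-0.8,0],0.6],[[0,0,0],[0,-0.8,0],0.6],[[0,0,0],[0,-0.8,0],0.6]]';python3 -m handwheel '[[[0,0,0],[0,-0.8,0],0.6],[[0,0,0],[0.1,-0.8,0],0.6],[[0,0,0],[0.1,-0.8,0],0.6],[[0,0,0],[0.1,-0.8,0],0.6],[[0,0,0],[0,-0.8,0],0.6]]';python3 -m handwheel '[[[0,0,0],[0,-0.8,0],0.6],[[0,0,0],[0,-0.8,-0.2],0.6],[[0,0,0],[0,-0.4,-0.4],0.6],[[0,0,0],[0,0,-0.4],0.6],[[0,0,0],[0,0,0],0.6]]'
```

```text
time: 5.15
tool_pos: [0.5487, 0.1437, 0.154]
ee_rot: [-3.14, -0.002, 2.7]
wrist_force: [1.1, 0.4, 0.1]
width: 0.0413
finger_force: 30.0
time: 5.65
tool_pos: [0.5486, -0.0562, 0.1542]
ee_rot: [-3.141, -0.002, 2.699]
wrist_force: [1.0, 0.4, -0.8]
width: 0.0412
finger_force: 30.0
time: 6.15
tool_pos: [0.564, -0.2561, 0.1539]
ee_rot: [3.141, -0.002, 2.699]
wrist_force: [0.2, 0.1, 0.1]
width: 0.041
finger_force: 30.0
time: 6.65
tool_pos: [0.5617, -0.3538, 0.0996]
ee_rot: [3.14, -0.01, 2.698]
wrist_force: [-0.4, 1.6, -0.9]
width: 0.041
finger_force: 30.0
```

```bash
python3 -m handwheel '[[[0,0,0],[0,0,-0.3],0.6],[[0,0,0],[0,0,-0.3],0.6],[[0,0,0],[0,0,-0.2],0.6],[[0,0,0],[0,0,-0.15],0.6],[[0,0,0],[0,0,0],0.6]]'; python3 -m handwheel '[[[0,0,0],[0,0,-0.08],0.6],[[0,0,0],[0,0,0],0.6],[[0,0,0],[0,0,0],0.6]]'
```

```text
time: 7.15
tool_pos: [0.564, -0.3537, 0.0563]
ee_rot: [3.141, -0.003, 2.699]
wrist_force: [-0.4, -0.8, -0.2]
width: 0.0406
finger_force: 30.0
time: 7.45
tool_pos: [0.5649, -0.3547, 0.0546]
ee_rot: [-3.141, 0.001, 2.699]
wrist_force: [0.1, 0.2, -0.6]
width: 0.0407
finger_force: 30.0
```

```bash
for i in 1; do python3 -m handwheel '[[[0,0,0],[0,0,-0.04],0.6],[[0,0,0],[0,0,0],0.6]]'; python3 -m handwheel '[[[0,0,0],[0,0,-0.04],0.6],[[0,0,0],[0,0,0],0.6]]'; done
```

```text
time: 7.65
tool_pos: [0.5647, -0.3546, 0.0521]
ee_rot: [3.142, 0.0, 2.699]
wrist_force: [0.2, 0.5, -0.6]
width: 0.0409
finger_force: 30.0
time: 7.85
tool_pos: [0.5648, -0.3547, 0.0501]
ee_rot: [-3.142, 0.0, 2.699]
wrist_force: [0.2, -0.8, 0.4]
width: 0.041
finger_force: 30.0
```

```bash
python3 -m handwheel '[[[0,0,0],[0,0,-0.02],0.6],[[0,0,0],[0,0,0],0.6]]'; python3 -m handwheel '[[[0,0,0],[0,0,0],0.5],[[0,0,0],[0,0,0],0.4],[[0,0,0],[0,0,0],0.35],[[0,0,0],[0,0,0],0.35],[[0,0,0],[0,0,0],0.35]]'; python3 -m handwheel '[[[0,0,0],[0,0,0.3],0.35],[[0,0,0],[0,0,0.6],0.35],[[0,0,0],[0,0,0.6],0.35],[[0,0,0],[0,0.6,0.4],0.35],[[0,0,0],[0,0.8,0.2],0.35]]';  python3 -m handwheel '[[[0,0,0],[0,0.8,0],0.35],[[0,0,0],[0,0.8,0],0.35],[[0,0,0],[0,0.8,0],0.35],[[0,0,0],[0,0.8,0],0.35],[[0,0,0],[0,0.8,0],0.35]]'; python3 - <<'E'
from h import *
p,d=robot.snapshot("top");q,e=robot.snapshot("side")
a=cv2.resize(p[165:240,370:470,::-1],(400,300),interpolation=cv2.INTER_CUBIC)
b=cv2.resize(q[105:180,280:380,::-1],(400,300),interpolation=cv2.INTER_CUBIC)
cv2.imwrite("pics/p1.png",np.hstack([a,b]))
for n,D in(("top",d),("side",e)):
    w=cloud(n,D).reshape(-1,3);m=(np.hypot(*(w[:,:2]-[.564,-.354]).T)<.035)&(w[:,2]>.025)&(w[:,2]<.06);h=w[m];print(n,len(h),((h.min(0)+h.max(0))/2).round(3),np.ptp(h,0).round(3),h[:,2].max())
E
```

```text
time: 8.05
tool_pos: [0.565, -0.3548, 0.05]
ee_rot: [-3.141, 0.001, 2.699]
wrist_force: [-0.7, 1.2, 4.3]
width: 0.0407
finger_force: 30.0
time: 8.55
tool_pos: [0.5645, -0.3544, 0.0486]
ee_rot: [3.141, -0.001, 2.699]
wrist_force: [0.6, 0.1, 0.4]
width: 0.0611
finger_force: 0.0
time: 9.05
tool_pos: [0.5657, -0.2862, 0.1584]
ee_rot: [-3.141, 0.007, 2.696]
wrist_force: [0.1, -0.4, 0.7]
width: 0.0613
finger_force: 0.0
time: 9.55
tool_pos: [0.5648, -0.083, 0.1557]
ee_rot: [3.141, 0.002, 2.699]
wrist_force: [0.1, -0.5, 0.0]
width: 0.0613
finger_force: 0.0
top 105 [ 0.565 -0.354  0.038] [0.042 0.042 0.027] 0.05164189810373143
side 32 [ 0.568 -0.35   0.037] [0.01 0.05 0.02] 0.047137090694408745
```

View pics/p1.png

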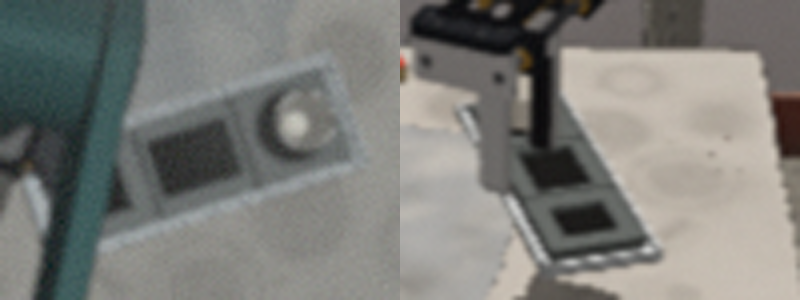

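The crucible is seated in the round nest, with its rim at crop (305,120) and the cloud centre at (0.565,-0.354), rim about 46 mm. Now the lid.

```bash
python3 -m handwheel '[[[0,0,0],[-0.2,0.8,0],0.5],[[0,0,0],[-0.2,0.8,0],0.5],[[0,0,0],[-0.2,0.8,0],0.5],[[0,0,0],[-0.2,0.8,0],0.5],[[0,0,0],[-0.2,0.8,0],0.5]]'; python3 -m handwheel '[[[0,0,0],[-0.2,0.8,0],0.5],[[0,0,0],[-0.2,0.8,0],0.5],[[0,0,0],[-0.2,0.8,0],0.5],[[0,0,0],[-0.2,0.8,0],0.5],[[0,0,0],[-0.2,0.8,0],0.5]]'; python3 -m handwheel '[[[0,0,0],[-0.2,0.8,-0.3],0.5],[[0,0,0],[-0.15,0.6,-0.4],0.5],[[0,0,0],[0,0,-0.4],0.5],[[0,0,0],[0,0,0],0.5],[[0,0,0],[0,0,0],0.5]]'
```

```text
time: 10.15
tool_pos: [0.5148, 0.1161, 0.1553]
ee_rot: [3.141, 0.002, 2.698]
wrist_force: [0.5, 0.4, 0.0]
width: 0.0476
finger_force: 0.0
time: 10.65
tool_pos: [0.465, 0.3165, 0.1554]
ee_rot: [3.14, 0.002, 2.698]
wrist_force: [0.4, -0.1, -0.5]
width: 0.0465
finger_force: 0.0
time: 11.15
tool_pos: [0.4478, 0.3849, 0.0996]
ee_rot: [-3.142, 0.0, 2.698]
wrist_force: [1.1, -0.2, -0.0]
width: 0.0469
finger_force: 0.0
```

```bash
python3 -m handwheel '[[[0,0,0],[-0.02,0.08,-0.3],0.5],[[0,0,0],[0,0,-0.3],0.5],[[0,0,0],[0,0,-0.3],0.5],[[0,0,0],[0,0,-0.2],0.5],[[0,0,0],[0,0,0],0.5]]'; python3 -m handwheel '[[[0,0,0],[0,0,-0.12],0.5],[[0,0,0],[0,0,0],0.5],[[0,0,0],[0,0,0],0.5]]'
```

```text
time: 11.65
tool_pos: [0.4448, 0.3882, 0.0411]
ee_rot: [-3.137, -0.002, 2.698]
wrist_force: [0.0, -1.6, -0.1]
width: 0.047
finger_force: 0.0
time: 11.95
tool_pos: [0.4464, 0.3897, 0.0384]
ee_rot: [3.141, 0.0, 2.699]
wrist_force: [0.2, 0.2, 0.5]
width: 0.0469
finger_force: 0.0
```

```bash
python3 -m handwheel '[[[0,0,0],[0,0,-0.04],0.5],[[0,0,0],[0,0,0],0.5]]'; python3 -m handwheel '[[[0,0,0],[0,0,0],0.9],[[0,0,0],[0,0,0],0.9],[[0,0,0],[0,0,0],0.9],[[0,0,0],[0,0,0],0.9],[[0,0,0],[0,0,0],0.9]]'; python3 -m handwheel '[[[0,0,0],[0,0,0.2],0.9],[[0,0,0],[0,0,0.4],0.9],[[0,0,0],[0,0,0.6],0.9],[[0,0,0],[0,0,0.6],0.9],[[0,0,0],[0,0,0.6],0.9]]';python3 -m handwheel '[[[0,0,0],[0,0,0],0.9],[[0,0,0],[0,0,0],0.9]]'; python3 - <<'E'
from h import *
p,d=robot.snapshot("side");o=robot.get_obs();t=o["tool_pos"];u,v=proj("side",t-[0,0,.006]).astype(int);print(u,v,t)
cv2.imwrite("pics/g3.png",cv2.resize(p[v-45:v+45,u-60:u+60,::-1],None,fx=6,fy=6,interpolation=cv2.INTER_CUBIC))
E
```

```text
time: 12.15
tool_pos: [0.4462, 0.3896, 0.0362]
ee_rot: [3.141, 0.0, 2.699]
wrist_force: [-0.5, -0.2, 0.0]
width: 0.0471
finger_force: 0.0
time: 12.65
tool_pos: [0.4462, 0.3895, 0.0361]
ee_rot: [3.141, 0.0, 2.699]
wrist_force: [-0.6, -0.2, 0.3]
width: 0.015
finger_force: 30.0
time: 13.15
tool_pos: [0.4461, 0.3894, 0.1579]
ee_rot: [3.141, 0.0, 2.699]
wrist_force: [-0.1, 0.6, -0.7]
width: 0.0152
finger_force: 30.0
time: 13.35
tool_pos: [0.4465, 0.3897, 0.1571]
ee_rot: [3.14, 0.001, 2.699]
wrist_force: [-0.6, -0.8, -1.2]
width: 0.0148
finger_force: 30.0
371 267 [0.44580867 0.38918798 0.15535814]
```

View pics/g3.png

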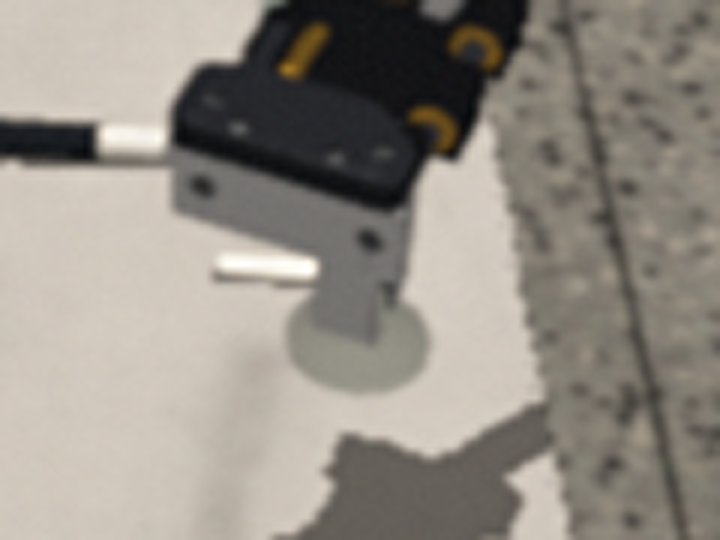

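The lid hangs level and centred under the fingers, with the disc at crop (358,348). I'll carry it to the crucible.

```bash
python3 -m handwheel '[[[0,0,0],[0.1,-0.48,0],0.9],[[0,0,0],[0.13,-0.8,0],0.9],[[0,0,0],[0.13,-0.8,0],0.9],[[0,0,0],[0.13,-0.8,0],0.9],[[0,0,0],[0.13,-0.8,0],0.9]]'; python3 -m handwheel '[[[0,0,0],[0.13,-0.8,0],0.9],[[0,0,0],[0.13,-0.8,0],0.9],[[0,0,0],[0.13,-0.8,0],0.9],[[0,0,0],[0.13,-0.8,0],0.9],[[0,0,0],[0.13,-0.8,0],0.9]]';  python3 -m handwheel '[[[0,0,0],[0.13,-0.8,0],0.9],[[0,0,0],[0.13,-0.8,0],0.9],[[0,0,0],[0.13,-0.8,0],0.9],[[0,0,0],[0.13,-0.8,0],0.9],[[0,0,0],[0.13,-0.8,0],0.9]]'; python3 -m handwheel '[[[0,0,0],[0.13,-0.8,0],0.9],[[0,0,0],[0.13,-0.8,0],0.9],[[0,0,0],[0.13,-0.8,0],0.9],[[0,0,0],[0.06,-0.8,0],0.9],[[0,0,0],[0,0,0],0.9]]'; python3 -m handwheel '[[[0,0,0],[0,0,-0.4],0.9],[[0,0,0],[0,0,-0.4],0.9],[[0,0,0],[0,0,-0.3],0.9],[[0,0,0],[0,0,0],0.9],[[0,0,0],[0,0,0],0.9]]'
```

```text
time: 13.9
tool_pos: [0.4759, 0.2036, 0.1535]
ee_rot: [-3.139, -0.003, 2.699]
wrist_force: [1.1, -0.5, 0.5]
width: 0.0152
finger_force: 30.0
time: 14.4
tool_pos: [0.5084, 0.004, 0.1537]
ee_rot: [-3.14, -0.004, 2.699]
wrist_force: [1.0, 0.5, 0.0]
width: 0.0152
finger_force: 30.0
time: 14.9
tool_pos: [0.541, -0.1957, 0.1534]
ee_rot: [3.141, -0.004, 2.699]
wrist_force: [0.7, 0.1, 0.1]
width: 0.015
finger_force: 30.0
time: 15.4
tool_pos: [0.5629, -0.3588, 0.1519]
ee_rot: [-3.141, -0.005, 2.693]
wrist_force: [0.9, 0.2, -0.2]
width: 0.0151
finger_force: 30.0
time: 15.9
tool_pos: [0.5644, -0.3537, 0.1002]
ee_rot: [3.141, -0.002, 2.699]
wrist_force: [0.1, 0.4, 0.1]
width: 0.0147
finger_force: 30.0
```

```bash
python3 -m handwheel '[[[0,0,0],[0,0,-0.15],0.9],[[0,0,0],[0,0,-0.1],0.9],[[0,0,0],[0,0,-0.05],0.9],[[0,0,0],[0,0,0],0.9],[[0,0,0],[0,0,0],0.9]]'; python3 -m handwheel '[[[0,0,0],[0,0,-0.04],0.9],[[0,0,0],[0,0,0],0.9]]'
```

```text
time: 16.4
tool_pos: [0.5647, -0.3546, 0.0862]
ee_rot: [3.142, 0.0, 2.699]
wrist_force: [-0.1, -1.0, -0.2]
width: 0.0152
finger_force: 30.0
time: 16.6
tool_pos: [0.5646, -0.3545, 0.0839]
ee_rot: [3.141, -0.0, 2.699]
wrist_force: [-0.1, -0.0, -1.0]
width: 0.0151
finger_force: 30.0
```

```bash
python3 - <<'E'
from h import *
p,d=robot.snapshot("side");q,e=robot.snapshot("top")
a=cv2.resize(p[100:175,270:370,::-1],(400,300),interpolation=cv2.INTER_CUBIC)
b=cv2.resize(q[165:240,385:485,::-1],(400,300),interpolation=cv2.INTER_CUBIC)
cv2.imwrite("pics/p2.png",np.hstack([a,b]))
E
```

```text
(no output)
```

View pics/p2.png

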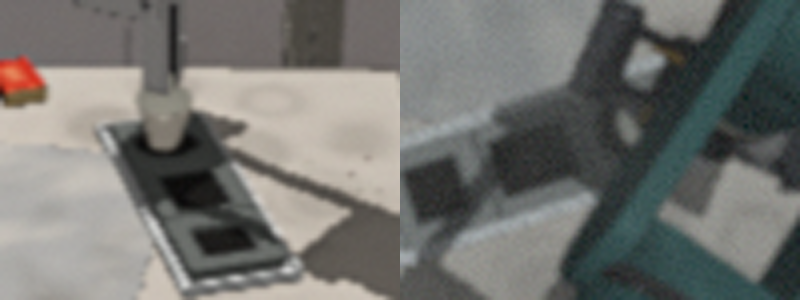

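The side view shows the lid directly above the crucible at crop (165,95), well lined up. I'll creep down to contact.

```bash
python3 -m handwheel '[[[0,0,0],[0,0,-0.02],0.9],[[0,0,0],[0,0,0],0.9]]'; python3 -m handwheel '[[[0,0,0],[0,0,-0.02],0.9],[[0,0,0],[0,0,0],0.9]]'; python3 -m handwheel '[[[0,0,0],[0,0,-0.02],0.9],[[0,0,0],[0,0,0],0.9]]'
```

```text
time: 16.9
tool_pos: [0.5646, -0.3545, 0.0829]
ee_rot: [3.141, -0.0, 2.699]
wrist_force: [0.9, 0.1, 0.5]
width: 0.0153
finger_force: 30.0
time: 17.1
tool_pos: [0.5646, -0.3545, 0.0818]
ee_rot: [3.141, -0.0, 2.699]
wrist_force: [0.4, -0.1, 0.3]
width: 0.0151
finger_force: 30.0
time: 17.3
tool_pos: [0.5647, -0.3546, 0.0811]
ee_rot: [3.142, 0.0, 2.699]
wrist_force: [0.5, -0.7, -0.4]
width: 0.0151
finger_force: 30.0
```

```bash
python3 -m handwheel '[[[0,0,0],[0,0,-0.015],0.9],[[0,0,0],[0,0,0],0.9]]'; python3 -m handwheel '[[[0,0,0],[0,0,-0.01],0.9],[[0,0,0],[0,0,0],0.9]]'
```

```text
time: 17.5
tool_pos: [0.5649, -0.3547, 0.0809]
ee_rot: [-3.142, 0.001, 2.699]
wrist_force: [0.1, 0.1, 1.9]
width: 0.0147
finger_force: 30.0
time: 17.7
tool_pos: [0.5651, -0.3548, 0.0809]
ee_rot: [-3.141, 0.002, 2.699]
wrist_force: [0.8, 0.8, 4.6]
width: 0.0154
finger_force: 30.0
```

```bash
python3 -m handwheel '[[[0,0,0],[0,0,0],0.8],[[0,0,0],[0,0,0],0.75],[[0,0,0],[0,0,0],0.7],[[0,0,0],[0,0,0],0.6],[[0,0,0],[0,0,0],0.6]]'; python3 -m handwheel '[[[0,0,0],[0,0,0.2],0.6],[[0,0,0],[0,0,0.4],0.6],[[0,0,0],[0,0,0.6],0.6],[[0,0,0],[0,0,0.4],0.6],[[0,0,0],[0,0.05,0],0.6]]'; python3 -m handwheel '[[[0,0,0],[0,0.5,0],0.6],[[0,0,-0.09],[0,0.75,0],0.6],[[0,0,-0.09],[0,0.75,0],0.6],[[0,0,-0.09],[0,0.75,0],0.6],[[0,0,-0.09],[0,0.75,0],0.6]]';  python3 -m handwheel '[[[0,0,-0.09],[0,0.75,0],0.6],[[0,0,-0.09],[0,0.75,0],0.6],[[0,0,-0.09],[0,0.75,0],0.6],[[0,0,0],[0,0.75,0],0.6],[[0,0,0],[0,0.5,0],0.6]]'; python3 -m handwheel '[[[0,0,0],[0,0,0],0.6],[[0,0,0],[0,0,0],0.6]]'; python3 - <<'E'
from h import *
p,d=robot.snapshot("top");q,e=robot.snapshot("side")
a=cv2.resize(p[165:240,370:470,::-1],(400,300),interpolation=cv2.INTER_CUBIC)
b=cv2.resize(q[105:180,270:370,::-1],(400,300),interpolation=cv2.INTER_CUBIC)
cv2.imwrite("pics/p3.png",np.hstack([a,b]))
for n,D in(("top",d),("side",e)):
    w=cloud(n,D).reshape(-1,3);m=(np.hypot(*(w[:,:2]-[.565,-.354]).T)<.035)&(w[:,2]<.08)
    for lo in(.043,.060): h=w[m&(w[:,2]>lo)];print(n,len(h),((h.min(0)+h.max(0))/2).round(3),h.mean(0).round(3),np.ptp(h,0).round(3)) if len(h) else 0
E
```

```text
time: 18.2
tool_pos: [0.5645, -0.3544, 0.0792]
ee_rot: [3.141, -0.001, 2.699]
wrist_force: [0.4, -0.5, 0.1]
width: 0.0373
finger_force: 0.0
time: 18.7
tool_pos: [0.5665, -0.3535, 0.1653]
ee_rot: [-3.14, 0.009, 2.699]
wrist_force: [0.2, -0.8, -0.4]
width: 0.0377
finger_force: 0.0
time: 19.2
tool_pos: [0.5639, -0.1752, 0.1585]
ee_rot: [-3.141, -0.002, 2.127]
wrist_force: [1.3, -0.3, 0.6]
width: 0.0377
finger_force: 0.0
time: 19.7
tool_pos: [0.5637, 0.0006, 0.1586]
ee_rot: [-3.14, -0.001, 1.711]
wrist_force: [0.4, 0.1, -0.2]
width: 0.0376
finger_force: 0.0
time: 19.9
tool_pos: [0.5642, -0.0018, 0.1589]
ee_rot: [-3.14, 0.0, 1.71]
wrist_force: [0.0, 0.1, 0.3]
width: 0.0378
finger_force: 0.0
top 195 [ 0.566 -0.356  0.059] [ 0.566 -0.355  0.053] [0.044 0.044 0.028]
top 26 [ 0.565 -0.355  0.068] [ 0.565 -0.356  0.067] [0.012 0.015 0.01 ]
side 53 [ 0.566 -0.347  0.054] [ 0.566 -0.349  0.052] [0.038 0.043 0.022]
side 8 [ 0.566 -0.347  0.062] [ 0.567 -0.347  0.062] [0.013 0.005 0.005]
```

View pics/p3.png

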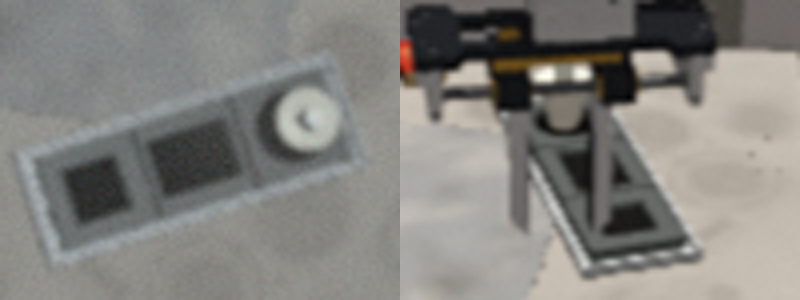

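The lid sits centred and level on the crucible, at crop (307,120). Next I grasp the wide vial.

```bash
python3 -m handwheel '[[[0,0,0],[0.02,0,-0.4],0.45],[[0,0,0],[0,0,-0.5],0.45],[[0,0,0],[0,0,-0.5],0.45],[[0,0,0],[0,0,-0.5],0.45],[[0,0,0],[0,0,-0.3],0.45]]'; python3 -m handwheel '[[[0,0,0],[0,0,-0.2],0.45],[[0,0,0],[0,0,0],0.45],[[0,0,0],[0,0,0],0.45]]';python3 -m handwheel '[[[0,0,0],[0,0,0],0.85],[[0,0,0],[0,0,0],0.85],[[0,0,0],[0,0,0],0.85],[[0,0,0],[0,0,0],0.85],[[0,0,0],[0,0,0],0.85]]'
```

```text
time: 20.5
tool_pos: [0.5644, -0.0034, 0.0472]
ee_rot: [-3.138, -0.001, 1.707]
wrist_force: [-0.3, 0.0, -0.3]
width: 0.0517
finger_force: 0.0
time: 20.8
tool_pos: [0.5664, -0.0024, 0.0406]
ee_rot: [3.14, 0.0, 1.709]
wrist_force: [0.4, -0.2, -1.1]
width: 0.0517
finger_force: 0.0
time: 21.3
tool_pos: [0.5659, -0.002, 0.0403]
ee_rot: [3.141, 0.0, 1.709]
wrist_force: [-0.0, 0.5, 1.6]
width: 0.0227
finger_force: 30.0
```

```bash
python3 -m handwheel '[[[0,0,0],[0,0,0.3],0.85],[[0,0,0],[0,0,0.5],0.85],[[0,0,0],[0,0,0.5],0.85],[[0,0,0],[0,0,0.4],0.85],[[0,0,0],[-0.1,-0.4,0.1],0.85]]'; python3 -m handwheel '[[[0,0,0],[-0.2,-0.8,0],0.85],[[0,0,0],[-0.2,-0.8,0],0.85],[[0,0,0],[-0.2,-0.8,0],0.85],[[0,0,0],[-0.2,-0.8,0],0.85],[[0,0,0],[-0.03,-0.48,0],0.85]]'; python3 -m handwheel '[[[0,0,0],[0,0,0],0.85],[[0,0,0],[0,0,-0.4],0.85],[[0,0,0],[0,0,-0.4],0.85],[[0,0,0],[0,0,-0.3],0.85],[[0,0,0],[0,0,0],0.85]]'; python3 - <<'E'
from h import *
p,d=robot.snapshot("side")
cv2.imwrite("pics/g4.png",cv2.resize(p[85:205,250:410,::-1],None,fx=4.5,fy=4.5,interpolation=cv2.INTER_CUBIC))
E
```

```text
time: 21.8
tool_pos: [0.5628, -0.0208, 0.1343]
ee_rot: [3.134, 0.001, 1.712]
wrist_force: [-0.3, -0.5, -0.2]
width: 0.0225
finger_force: 30.0
time: 22.3
tool_pos: [0.5182, -0.2088, 0.131]
ee_rot: [3.141, 0.001, 1.707]
wrist_force: [1.1, 0.5, -0.6]
width: 0.0222
finger_force: 30.0
time: 22.8
tool_pos: [0.5178, -0.2044, 0.0724]
ee_rot: [-3.138, -0.003, 1.71]
wrist_force: [-0.7, -0.3, 0.3]
width: 0.0223
finger_force: 30.0
```

View pics/g4.png

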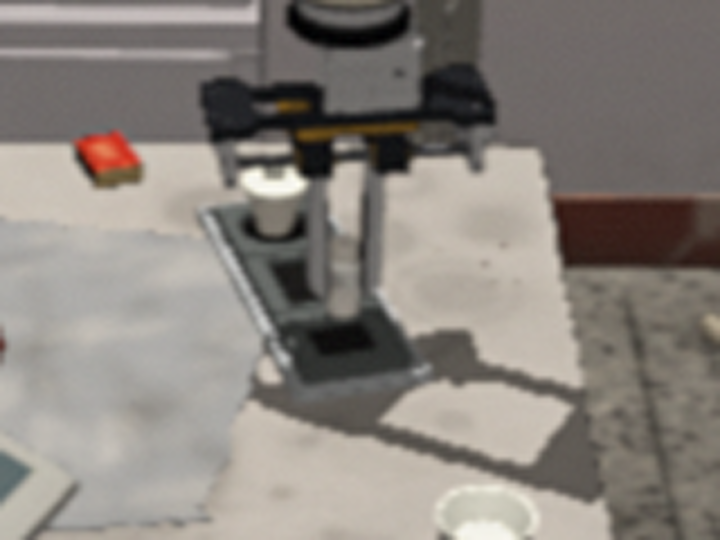

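The vial hangs upright at crop (345,280) above the square recess. I lower it.

```bash
python3 -m handwheel '[[[0,0,0],[0.02,-0.02,-0.2],0.85],[[0,0,0],[0,0,-0.15],0.85],[[0,0,0],[0,0,-0.05],0.85],[[0,0,0],[0,0,0],0.85],[[0,0,0],[0,0,0],0.85]]'; python3 -m handwheel '[[[0,0,0],[0,0,-0.04],0.85],[[0,0,0],[0,0,0],0.85]]'; python3 -m handwheel '[[[0,0,0],[0,0,-0.03],0.85],[[0,0,0],[0,0,0],0.85]]'
```

```text
time: 23.35
tool_pos: [0.5203, -0.2071, 0.0549]
ee_rot: [3.141, 0.0, 1.709]
wrist_force: [0.1, 0.1, -0.1]
width: 0.0226
finger_force: 30.0
time: 23.55
tool_pos: [0.5202, -0.2071, 0.0528]
ee_rot: [3.141, 0.0, 1.709]
wrist_force: [-0.3, -0.4, -0.5]
width: 0.0226
finger_force: 30.0
time: 23.75
tool_pos: [0.5201, -0.207, 0.0511]
ee_rot: [-3.142, -0.0, 1.709]
wrist_force: [0.3, 0.2, -0.7]
width: 0.022
finger_force: 30.0
```

```bash
python3 -m handwheel '[[[0,0,0],[0,0,-0.02],0.85],[[0,0,0],[0,0,0],0.85]]'; python3 -m handwheel '[[[0,0,0],[0,0,-0.02],0.85],[[0,0,0],[0,0,0],0.85]]'; python3 -m handwheel '[[[0,0,0],[0,0,-0.01],0.85],[[0,0,0],[0,0,0],0.85]]'
```

```text
time: 23.95
tool_pos: [0.5201, -0.207, 0.0501]
ee_rot: [-3.141, -0.0, 1.709]
wrist_force: [0.6, 0.0, -0.4]
width: 0.0224
finger_force: 30.0
time: 24.15
tool_pos: [0.5202, -0.2071, 0.0493]
ee_rot: [3.141, 0.0, 1.709]
wrist_force: [0.1, 1.2, -0.8]
width: 0.0218
finger_force: 30.0
time: 24.35
tool_pos: [0.5202, -0.207, 0.0492]
ee_rot: [3.141, 0.0, 1.709]
wrist_force: [0.1, 0.5, 2.6]
width: 0.0223
finger_force: 30.0
```

```bash
python3 -m handwheel '[[[0,0,0],[0,0,0],0.7],[[0,0,0],[0,0,0],0.65],[[0,0,0],[0,0,0],0.6],[[0,0,0],[0,0,0],0.6],[[0,0,0],[0,0,0],0.6]]'; python3 -m handwheel '[[[0,0,0],[0,0,0.3],0.6],[[0,0,0],[0,0,0.5],0.6],[[0,0,0],[0,0,0.6],0.6],[[0,0,0],[0,0,0.5],0.6],[[0,0,0],[0.1,0.4,0],0.65]]'; python3 -m handwheel '[[[0,0,0],[0.1,0.8,0],0.65],[[0,0,0],[0.1,0.8,0],0.65],[[0,0,0],[0.1,0.8,0],0.65],[[0,0,0],[0.1,0.8,0],0.65],[[0,0,0],[0.1,0.8,0],0.65]]'; python3 -m handwheel '[[[0,0,0],[0.1,0.8,0],0.65],[[0,0,0],[0.1,0.8,0],0.65],[[0,0,0],[0.1,0.8,0],0.65],[[0,0,0],[0.1,0.8,0],0.65],[[0,0,0],[0.04,0.8,0],0.65]]'; python3 -m handwheel '[[[0,0,0],[0,0.5,-0.2],0.65],[[0,0,0],[0,0,-0.4],0.65],[[0,0,0],[0,0,-0.4],0.65],[[0,0,0],[0,0,0],0.65],[[0,0,0],[0,0,0],0.65]]'
```

```text
time: 24.85
tool_pos: [0.5201, -0.207, 0.0486]
ee_rot: [-3.142, -0.0, 1.709]
wrist_force: [0.0, -1.3, -0.0]
width: 0.0377
finger_force: 0.0
time: 25.35
tool_pos: [0.5275, -0.1898, 0.1503]
ee_rot: [3.133, 0.007, 1.706]
wrist_force: [0.6, 0.4, -0.4]
width: 0.034
finger_force: 0.0
time: 25.85
tool_pos: [0.5505, 0.0145, 0.1453]
ee_rot: [3.14, 0.0, 1.709]
wrist_force: [0.9, 0.4, 0.5]
width: 0.033
finger_force: 0.0
time: 26.35
tool_pos: [0.5726, 0.2147, 0.1452]
ee_rot: [3.14, -0.0, 1.709]
wrist_force: [1.0, -0.9, 0.6]
width: 0.0328
finger_force: 0.0
time: 26.85
tool_pos: [0.5723, 0.238, 0.0945]
ee_rot: [3.141, -0.0, 1.709]
wrist_force: [-0.6, 1.3, 0.5]
width: 0.0329
finger_force: 0.0
```

```bash
python3 - <<'E'
from h import *
p,d=robot.snapshot("side");q,e=robot.snapshot("top")
a=cv2.resize(p[225:315,250:370,::-1],(400,300),interpolation=cv2.INTER_CUBIC)
b=cv2.resize(q[165:240,370:470,::-1],(400,300),interpolation=cv2.INTER_CUBIC)
cv2.imwrite("pics/p5.png",np.hstack([a,b]))
E
```

```text
(no output)
```

View pics/p5.png

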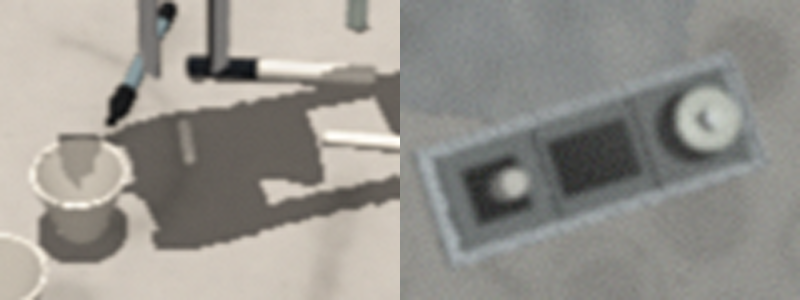

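The vial stands in the square recess, its cap at crop (513,180) shifted by parallax. The bar at crop (187,140) lies between the fingers at 148 and 215. I descend.

```bash
python3 -m handwheel '[[[0,0,0],[0,0,-0.35],0.65],[[0,0,0],[0,0,-0.35],0.65],[[0,0,0],[0,0,-0.3],0.65],[[0,0,0],[0,0,-0.2],0.65],[[0,0,0],[0,0,0],0.65]]'; python3 -m handwheel '[[[0,0,0],[0,0,-0.08],0.65],[[0,0,0],[0,0,0],0.65],[[0,0,0],[0,0,0],0.65]]'
```

```text
time: 27.45
tool_pos: [0.5713, 0.2375, 0.0323]
ee_rot: [-3.139, 0.0, 1.709]
wrist_force: [1.0, -0.0, -0.2]
width: 0.0328
finger_force: 0.0
time: 27.75
tool_pos: [0.5726, 0.2381, 0.0305]
ee_rot: [3.14, -0.0, 1.709]
wrist_force: [-0.8, -0.1, 0.7]
width: 0.0329
finger_force: 0.0
```

```bash
python3 -m handwheel '[[[0,0,0],[0,0,-0.05],0.65],[[0,0,0],[0,0,0],0.65]]'; python3 -m handwheel '[[[0,0,0],[0,0,0],1],[[0,0,0],[0,0,0],1],[[0,0,0],[0,0,0],1],[[0,0,0],[0,0,0],1],[[0,0,0],[0,0,0],1]]'; python3 -m handwheel '[[[0,0,0],[0,0,0.2],1],[[0,0,0],[0,0,0.3],1],[[0,0,0],[0,0,0.6],1],[[0,0,0],[0,0,0.6],1],[[0,0,0],[0,0,0.6],1]]'
```

```text
time: 27.95
tool_pos: [0.5721, 0.238, 0.0273]
ee_rot: [3.141, -0.0, 1.709]
wrist_force: [-0.3, -0.1, -0.5]
width: 0.0326
finger_force: 0.0
time: 28.45
tool_pos: [0.5722, 0.238, 0.0273]
ee_rot: [3.141, -0.0, 1.709]
wrist_force: [0.1, -0.1, 0.4]
width: 0.007
finger_force: 30.0
time: 28.95
tool_pos: [0.5725, 0.2381, 0.1452]
ee_rot: [3.139, -0.0, 1.709]
wrist_force: [0.3, 0.5, 0.2]
width: 0.0072
finger_force: 30.0
```

```bash
python3 -m handwheel '[[[0,0,0.09],[-0.03,-0.4,0],1],[[0,0,0],[-0.05,-0.8,0],1],[[0,0,0],[-0.05,-0.8,0],1],[[0,0,0],[-0.05,-0.8,0],1],[[0,0,0],[-0.05,-0.8,0],1]]'; python3 -m handwheel '[[[0,0,0],[-0.05,-0.8,0],1],[[0,0,0],[-0.05,-0.8,0],1],[[0,0,0],[-0.05,-0.8,0],1],[[0,0,0],[-0.05,-0.8,0],1],[[0,0,0],[-0.05,-0.8,0],1]]'; python3 -m handwheel '[[[0,0,0],[-0.05,-0.8,0],1],[[0,0,0],[-0.05,-0.8,0],1],[[0,0,0],[-0.05,-0.8,0],1],[[0,0,0],[0,-0.34,0],1],[[0,0,0],[0,0,0],1]]'; python3 -m handwheel '[[[0,0,0],[0,0,-0.4],1],[[0,0,0],[0,0,-0.4],1],[[0,0,0],[0,0,-0.4],1],[[0,0,0],[0,0,-0.2],1],[[0,0,0],[0,0,0],1]]'; python3 - <<'E'
from h import *
p,d=robot.snapshot("side")
cv2.imwrite("pics/g5.png",cv2.resize(p[85:205,250:410,::-1],None,fx=4.5,fy=4.5,interpolation=cv2.INTER_CUBIC))
E
```

```text
time: 29.45
tool_pos: [0.5609, 0.0566, 0.1443]
ee_rot: [3.139, 0.001, 1.851]
wrist_force: [0.3, 1.0, -0.5]
width: 0.0074
finger_force: 30.0
time: 29.95
tool_pos: [0.5484, -0.1438, 0.1444]
ee_rot: [3.139, 0.002, 1.851]
wrist_force: [0.0, -0.0, 0.1]
width: 0.0071
finger_force: 30.0
time: 30.45
tool_pos: [0.5406, -0.2812, 0.1434]
ee_rot: [3.14, 0.001, 1.847]
wrist_force: [-0.6, -0.4, -0.1]
width: 0.0073
finger_force: 30.0
time: 30.95
tool_pos: [0.5401, -0.2769, 0.0708]
ee_rot: [-3.14, -0.003, 1.852]
wrist_force: [0.7, -0.3, -0.0]
width: 0.0071
finger_force: 30.0
```

View pics/g5.png

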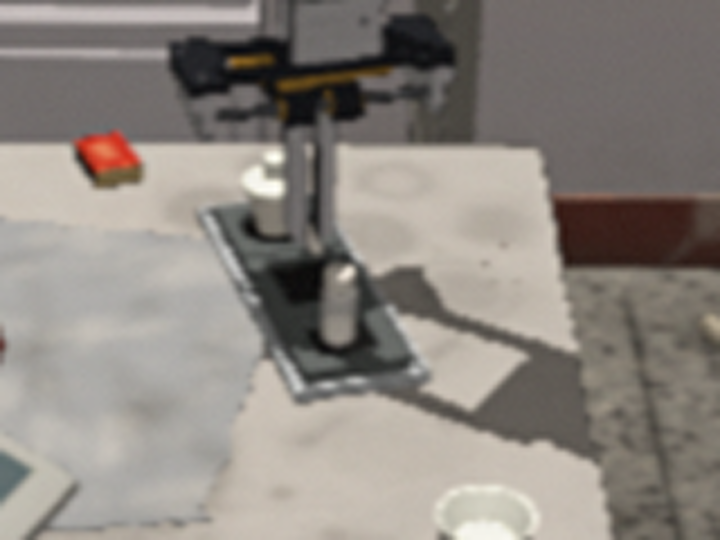

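```bash
python3 -m handwheel '[[[0,0,0],[0,0,-0.25],1],[[0,0,0],[0,0,-0.2],1],[[0,0,0],[0,0,-0.15],1],[[0,0,0],[0,0,-0.06],1],[[0,0,0],[0,0,0],1]]'; python3 -m handwheel '[[[0,0,0],[0,0,0],0.88],[[0,0,0],[0,0,0],0.85],[[0,0,0],[0,0,0],0.82],[[0,0,0],[0,0,0],0.82],[[0,0,0],[0,0,0],0.82]]'; python3 -m handwheel '[[[0,0,0],[0,0,0.3],0.82],[[0,0,0],[0,0,0.6],0.82],[[0,0,0],[0,0,0.6],0.82],[[0,0,0],[0,0,0.6],0.82],[[0,0,0],[0,0,0.3],0.82]]';python3 -m handwheel '[[[0,0,0],[-0.2,0.8,0],0.82],[[0,0,0],[-0.2,0.8,0],0.82],[[0,0,0],[-0.2,0.8,0],0.82],[[0,0,0],[-0.2,0.8,0],0.82],[[0,0,0],[-0.2,0.8,0],0.82]]'; python3 -m handwheel '[[[0,0,0],[-0.2,0.8,0],0.82],[[0,0,0],[-0.2,0.8,0],0.82],[[0,0,0],[0,0,0],0.82],[[0,0,0],[0,0,0],0.82]]'; python3 - <<'E'
from h import *
p,d=robot.snapshot("top");q,e=robot.snapshot("side")
a=cv2.resize(p[165:240,370:470,::-1],(400,300),interpolation=cv2.INTER_CUBIC)
b=cv2.resize(q[115:190,270:370,::-1],(400,300),interpolation=cv2.INTER_CUBIC)
cv2.imwrite("pics/p6.png",np.vstack([np.hstack([a,b]),cv2.resize(p[180:260,230:350,::-1],(800,300))[:300]]))
E
```

```text
time: 31.5
tool_pos: [0.5402, -0.2788, 0.0383]
ee_rot: [-3.141, -0.001, 1.85]
wrist_force: [-0.8, -0.3, -0.2]
width: 0.007
finger_force: 30.0
time: 32.0
tool_pos: [0.5408, -0.2791, 0.0395]
ee_rot: [3.141, 0.0, 1.851]
wrist_force: [0.2, -0.1, 0.6]
width: 0.0166
finger_force: 0.0
time: 32.5
tool_pos: [0.542, -0.2798, 0.1642]
ee_rot: [3.137, 0.005, 1.851]
wrist_force: [-0.4, 0.2, 0.7]
width: 0.0172
finger_force: 0.0
time: 33.0
tool_pos: [0.4898, -0.0775, 0.1593]
ee_rot: [3.142, -0.0, 1.85]
wrist_force: [0.9, 1.0, 0.9]
width: 0.0169
finger_force: 0.0
time: 33.4
tool_pos: [0.4705, 0.0015, 0.1595]
ee_rot: [3.141, 0.001, 1.853]
wrist_force: [-0.4, -0.2, 0.7]
width: 0.0167
finger_force: 0.0
```

View pics/p6.png

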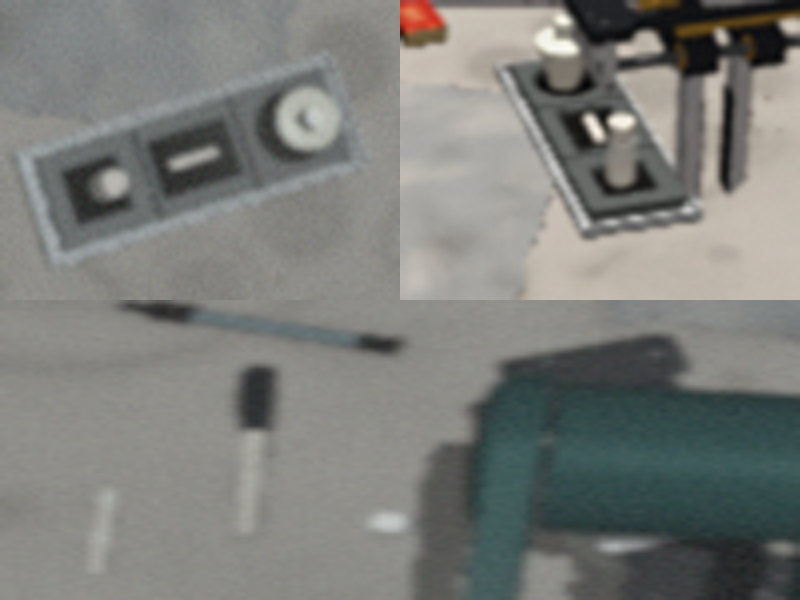

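The bar lies flat in the middle of the oblong recess at crop (193,157). The vial stands in the square one, the lid is on the crucible, and nothing else was disturbed. I'm handing in.

```bash
python3 -c "
from bench import robot
print(robot.close_job())"
```

```text
the job is handed in; nothing more can be done
None
```

The kit is packed and handed in at about 33 s of the 122 s: crucible in the round recess with its lid on, wide vial in the square one, short bar in the oblong one. The hand-in call returned no verdict, and the dish, thin vial and long bar were never touched.

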